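Set the browning and start the toaster

TASK

Make the toast in the cream two-slot toaster. With a fingertip laid on the knurled browning disc on top of it, turn the disc clockwise until its white pointer clicks in at the green dot; only then push the wide black lever at the near end all the way down until it latches and stays down. Touch and push only: do not shove or lift the toaster, leave the things round it where they stand, and finish clear of everything.

Things in the scene. Friction and masses are not known exactly. Their poses are not given: they have to be found in the camera images.
- toaster: Cream two-slot toaster, 227 x 178 x 165 mm high, about 2 kg, loose on rubber feet. Origin on the worktop under the disc's axis; x points from the lever end to the back, z up. Body: x -0.050 to 0.177, y +-0.089, flat top at z 0.165. Two slices of bread in the slots (x 0.057 to 0.159, y +-0.037) reach z 0.205. Lever and disc move with it.
- disc (a joint): Angle of the browning disc, rad, clockwise from above positive (darker). 0 = lightest, pointer to the toaster's +y; seven clicked positions 0.524 (30 degrees) apart, last 3.142 to -y. Let go, it drops into the nearest position (up to 0.26 off); turning past a click takes about 0.02 N m. The green dot is the fifth, 2.094; the start is 1 to 3 clicks lighter.
- disc_face (a point): Centre of the disc's top face, 6 mm above the toaster's top. Flat grippy black rubber disc, 69 mm across, ribbed edge (radius 22 to 34 mm), smooth centre. Sprung: gives up to 4 mm downward, 4 N to start, 9 N at the bottom. A fixed steel ring round it (radius 36 to 45.5 mm), 3.5 mm lower than the face, carries the marks and keeps fingers off its side.
- pointer_tip (a point): Outer end of the white pointer line, on the disc's face 32 mm from its centre.
- green_dot (a point): The green dot on the steel ring, 41 mm from the disc's centre, 8 mm across; the other six marks go from cream to dark brown.
- lever (a joint): How far the lever is pressed down, m: 0 up, 0.038 latched at the bottom stop. Springs back if let go before about 0.033; needs 1 to 3 N on the way and about 9 N to pass the latch.
- lever_top (a point): Middle of the upper face of the wide black lever bar at the toaster's lever end: bar 40 mm (x) x 100 mm (y) x 13 mm, upper face at z = 0.142 when up. The point lies 25 mm out from the toaster's end face; the bar ends 42 mm out.
- plate: Small white side plate, 130 mm across, 16 mm high; leave it. Origin under its centre.
- honey: Glass honey jar, 71 mm across, 110 mm high; leave it. Origin under its centre.
- mug: Orange mug, 81 mm across, 101 mm high; leave it. Origin under its centre.
- pepper_jar: Spice jar with a red cap, 40 mm across, 101 mm high; leave it. Origin under its centre.
- teaspoon: Steel teaspoon, 132 mm long; leave it. Origin under its centre.
- tin_1: Green food tin, 57 mm across, 72 mm high, behind the toaster; leave it. Origin under its centre.

How it is judged (in metres and radians):
On the way, in this order (a step that is already met when the one before it is completed fails the run):
1. the disc has clicked in at the green dot while the lever is still up (value of joint disc between 1.98 and 2.21 rad and value of joint lever below 0.006 m and contact force between the fingers and disc below 0.2 N), for 0.2 s.
2. the lever is pushed down past its latch (value of joint lever above 0.034 m), for 0.1 s.
At the end, for the whole second after the job is handed in: The disc rests clicked in at the green dot (2.094 rad, within 0.11), the lever is latched down (over 34 of its 38 mm), the toaster stands level within 20 mm of where it stood (value of joint disc between 1.98 and 2.21 rad and value of joint lever above 0.034 m and distance of toaster from where it was at the start of the episode below 0.02 m and angle between toaster's own z axis and vertical below 0.03 rad and linear speed of toaster below 0.02 m/s); the robot touches nothing.
It fails at once if the toaster is shoved more than 30 mm or lifted (distance of toaster from where it was at the start of the episode above 0.03 m or height (world z) of toaster above 0.01 m).
It fails at once if the lever is worked before the disc is at the green dot (value of joint lever above 0.02 m and value of joint disc below 1.83 rad).
It fails at once if one of the things standing round the toaster is moved or lifted (distance of any of plate, honey, mug, pepper_jar, teaspoon, tin_1 from where it was at the start of the episode above 0.02 m).
It also fails if it takes over 58 s, if anything falls off the work surface, if the arm or the gripper's body presses on something with over 40 N, if the wrist force passes 120 N, or if a joint passes its speed limit or range.

ROBOT

A 6-joint arm with a two-finger parallel gripper is mounted at the origin on a cart in front of the work surface, level with it; the furniture and walls round the work are solid. World frame = base frame: x ahead of the robot, y to its left, z up, the work surface at z = 0. Lengths are in m, angles in degrees, forces in N, time in s.
With the tool pointing down it reaches from about 0.4 to 0.825 m from the base axis. Payload 7 kg.
Tool frame: the origin (TCP) lies midway between the tips of the shut fingers; the grasp point (between the pads) lies 19 mm behind it; z points along the fingers, y is the line along which they close (so a half turn about z gives the same grasp; the last joint's range is limited). The gripper opens to 88 mm and grips with 3 to 60 N. Pads are 19 mm wide; open, the fingers measure 130 mm over their backs; the gripper's body (78 mm by 193 mm) begins 47 mm behind the grasp point.
Start: joints at [-48.753, 20.546, 0.682, 0, -70.136, -16.507], TCP at [0.282, -0.613, 0.227] pointing down, gripper open.
Joint ranges: [-176.03, 176.03], [-82.01, 121.73], [-58.28, 71.71], [-173.87, 95.51], [-174.79, -0.11], [-173.66, 173.66]. Speed limits (degrees/s): [136.94, 136.94, 172.46, 180, 180, 180].

INTERFACE

Orientations are given as [roll, pitch, yaw] about the fixed x, y, z axes, in that order (R = Rz(yaw) Ry(pitch) Rx(roll)).
In Python, from plant import r gives the robot as it stands. The module is installed in compiled form; this text tells all that it offers.
- The arm moves only by the tool play_rows, never from a script. Its argument "rows" is a list of rows, each an object with "slide": the shift along the tool's x, y, z as a fraction of full scale, a list of three; "delta_rot": the turn, a rotation vector about the tool's x, y, z as a fraction of full scale, a list of three; "fingers": the opening, from -1 (shut) to 1 (fully open). In form: [{"slide": [x, y, z], "delta_rot": [rx, ry, rz], "fingers": fingers}, ...]. A call has 1 to 8 rows; each row shifts and turns the commanded pose from where the row before left it, along the tool's axes as they then stand; what a row does not reach is not made up. Full scale, the value 1, is 0.15 m for a shift and 0.08 rad for a turn. A row lasts 1/8 s, in which the tool goes at most 62.5 mm and 10.7 degrees, less where a joint would pass 70% of its speed; a pose out of reach is approached as far as the arm can. A call with a number of a shift or a turn outside -1 to 1 is refused whole. A call with a gripper value outside its range is refused whole. The fingers move at their own pace and stop on an object; "squeeze" is the grip in N (left out, the last holds). Time passes only in rows, so rows that do not move let the fingers close. It gives the time, the measured TCP pose, the force, the opening and the grip force at its end, in the units of the state.
- r.get_state(): the state, without advancing time (a new reading comes with each control period).
- r.capture(name): name is "scene" or "top"; returns a dict with "image" (400x640x3 uint8, blue, green, red), "fx", "fy", "cx", "cy" (pixels), "R" (3x3) and "t" (3): a world point X has camera coordinates R X + t. Camera axes: x right, y down, z forward; pixel columns grow to the right and rows downward; lengths in m; the calibration is good to about 2 mm. A picture is of the moment at which its call begins. There is no depth.
- r.close_job(): hands the job in; it is judged then, once.
The state is a dict: "time_s": time; "joints": joint angles; "qd": joint speeds; "joint_torque": joint torques, N m; "tcp_pos": TCP position; "eef_rot": TCP orientation; "contact_force": force on the tool from outside, world axes, zero at the start; "moment": the same for the moment, N m; "gripper_width": finger opening in m; "gripper_force": force on a finger pad.
Only numpy, scipy, OpenCV 4.12 (cv2) and the standard library are available. Lean on these libraries where they do the work, as an engineer would, in place of code of your own. Each camera call takes 0.05 s, during which the arm holds its last target. There are 200 camera calls.

## Working session

There is one attempt and no reset: what is moved stays moved. The work goes in short steps, Python scripts to look and compute and a tool call to move; the robot and the scene stay as the last step left them, time stands still between calls to the robot, and variables do not carry over. Pictures are saved under pics/ and viewed, at most 10 in all, crops included, and the job is handed in when it is done.

Besides the shell and the picture viewer there is one more tool, called after "Emit:" as name([rows], argument=value, ...), one row to a line, values as JSON. play_rows: Moves the arm, as the interface text tells. Shift numbers are shares of 0.15 m and turn numbers shares of 0.08 rad, none past 1 either way. Its arguments: {"type":"object","properties":{"rows":{"type":"array"},"squeeze":{"type":"number"}},"required":["rows"]}

```bash
mkdir -p pics
python3 - <<'E'
from plant import r
import cv2,numpy as np
for n in("scene","top"):
    c=r.capture(n);cv2.imwrite(f"pics/{n}0.png",c["image"]);np.save(n+".npy",c,allow_pickle=True)
    print(n,c["fx"],c["cx"],c["cy"],np.round(c["R"],3).tolist(),np.round(-np.array(c["R"]).T@c["t"],3))
s=r.get_state();print(s)
E
```

```text
scene 413.56862878527875 313.67385449028774 197.81533375127864 [[0.987, 0.161, -0.003], [0.067, -0.429, -0.901], [-0.146, 0.889, -0.435]] [ 0.746 -0.87   0.592]
top 373.1947624467861 316.0316330566556 200.7947255085279 [[-0.016, -1.0, -0.001], [-0.997, 0.016, -0.08], [0.08, -0.0, -0.997]] [0.495 0.088 1.212]
{'time_s': 0.1, 'joints': array([-4.87536594e+01,  2.05878427e+01,  6.40429092e-01, -1.78526495e-02,
       -7.01373233e+01, -1.65091734e+01]), 'qd': array([ 0.00191516, -0.08043828,  0.09356045,  0.09078328, -0.0607922 ,
       -0.04196197]), 'joint_torque': array([-1.32475521e-03, -5.84165275e+01,  2.93751973e+01,  7.01553002e+00,
        1.02152795e-02, -2.72342362e-05]), 'tcp_pos': array([ 0.28227703, -0.61266426,  0.22572093]), 'eef_rot': array([ 1.79913987e+02, -7.99006367e-03, -1.55268905e+02]), 'contact_force': array([-1.02677619, -0.38777781,  0.19822616]), 'moment': array([-0.03841341,  0.00150806,  0.03152659]), 'gripper_force': 0.0, 'gripper_width': 0.08764629118975577}
```

View pics/top0.png

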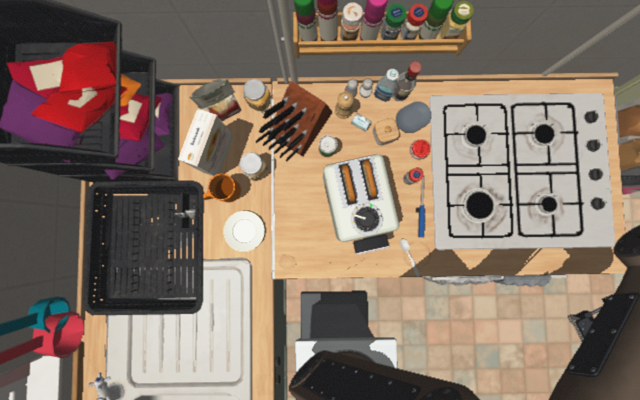

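View pics/scene0.png

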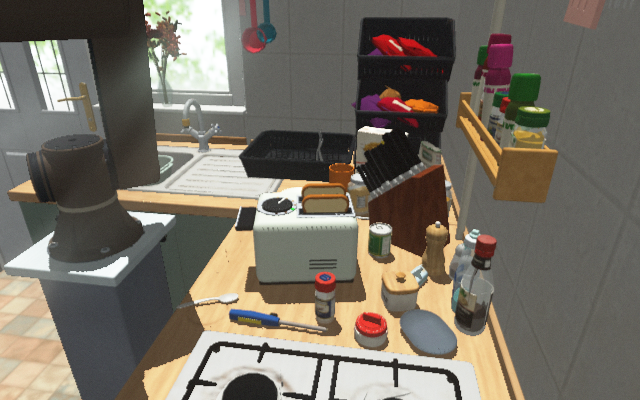

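The top view shows the toaster at about (361,200), its disc at (369,218) and the lever at (371,243). The scene view shows the disc at about (278,205). I'll measure these on a zoomed crop.

```bash
cat > h.py <<'E'
import numpy as np,cv2
def load(n): return np.load(n+".npy",allow_pickle=True).item()
def ray(c,u,v,z):
    R=np.array(c["R"]);o=-R.T@np.array(c["t"]);d=R.T@np.array([(u-c["cx"])/c["fx"],(v-c["cy"])/c["fy"],1]);return o+d*(z-o[2])/d[2]
def proj(c,X):
    p=np.array(c["R"])@X+np.array(c["t"]);return np.array([c["fx"]*p[0]/p[2]+c["cx"],c["fy"]*p[1]/p[2]+c["cy"]])
E
python3 - <<'E'
from h import *
c=load("top");im=c["image"];s=load("scene");si=s["image"]
a=cv2.resize(im[145:260,310:430],None,fx=5,fy=5,interpolation=cv2.INTER_CUBIC)
b=cv2.resize(si[180:225,230:310],None,fx=7,fy=7,interpolation=cv2.INTER_CUBIC)
cv2.imwrite("pics/a.png",a);cv2.imwrite("pics/b.png",b)
def blobs(c,m,z,mn=8):
    n,l,st,ce=cv2.connectedComponentsWithStats(m.astype(np.uint8))
    for i in range(1,n):
        if st[i,4]>=mn: print(st[i].tolist(),ce[i].round(1),ray(c,*ce[i],z).round(4))
m=np.zeros(im.shape[:2],bool);m[145:260,310:430]=1
print("dark");blobs(c,(im.max(2)<70)&m,.171)
hsv=cv2.cvtColor(im,cv2.COLOR_BGR2HSV)
print("green");blobs(c,(hsv[...,0]>40)&(hsv[...,0]<85)&(hsv[...,1]>90)&m,.1675,1)
k=((hsv[...,1]<50)&(hsv[...,2]>140)&m).astype(np.uint8)
ct=max(cv2.findContours(k,0,2)[0],key=cv2.contourArea);r=cv2.minAreaRect(ct)
print(r,[ray(c,*p,.165).round(4).tolist() for p in cv2.boxPoints(r)])
E
```

```text
dark
[325, 152, 10, 4, 12] [329.8 154.2] [0.7103 0.0468 0.171 ]
[363, 172, 2, 7, 8] [363.5 175.1] [ 0.649 -0.047  0.171]
[368, 193, 9, 7, 18] [371. 197.] [ 0.5869 -0.0664  0.171 ]
[347, 196, 9, 8, 21] [350.4 201. ] [ 0.5766 -0.0084  0.171 ]
[356, 207, 22, 24, 197] [367.6 218.5] [ 0.5269 -0.0553  0.171 ]
[416, 208, 3, 4, 8] [417.4 209.4] [ 0.5501 -0.1949  0.171 ]
[354, 234, 34, 18, 374] [370.9 242.6] [ 0.46   -0.0625  0.171 ]
green
[321, 152, 2, 2, 3] [321.3 152.7] [0.7157 0.0705 0.1675]
[324, 154, 6, 2, 7] [326.3 154.7] [0.7096 0.0566 0.1675]
[370, 204, 3, 3, 6] [370.8 204.8] [ 0.5651 -0.0658  0.1675]
((359.7977600097656, 197.62362670898438), (78.6258773803711, 63.035614013671875), 77.00537872314453) [[0.6768, 0.0742, 0.165], [0.7147, -0.1011, 0.165], [0.4967, -0.1441, 0.165], [0.46, 0.0285, 0.165]]
```

View pics/a.png

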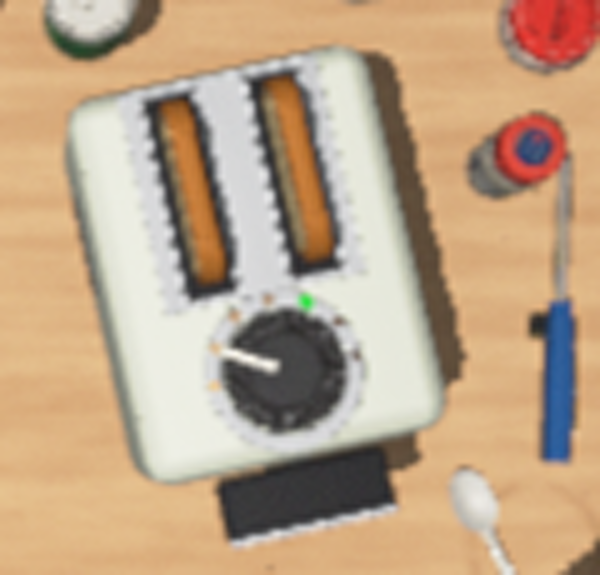

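View pics/b.png

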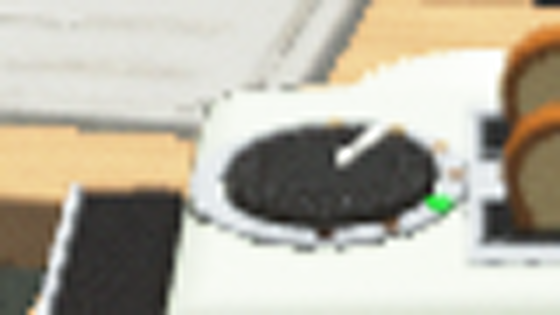

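The crops show the pointer one click from the lightest mark, at 0.524, so the disc needs three clicks (90°) clockwise. The green dot is at about crop (306,301). Toaster yaw is about 12°. Next I'll refine the disc centre, and I'll pre-turn the wrist while the arm is still clear.

Run:
```python
from h import *
for n,box in(("top",(345,200,392,233)),("scene",(255,192,300,218))):
    c=load(n);im=c["image"];x0,y0,x1,y1=box
    m=np.zeros(im.shape[:2],np.uint8);m[y0:y1,x0:x1]=(im[y0:y1,x0:x1].max(2)<100)
    k,l,st,ce=cv2.connectedComponentsWithStats(m);i=1+st[1:,4].argmax()
    ct=cv2.convexHull(max(cv2.findContours((l==i).astype(np.uint8),0,1)[0],key=len))
    e=cv2.fitEllipse(ct);M=cv2.moments(ct);print(n,st[i],e)
    P=np.array([ray(c,*p[0],.171)[:2] for p in ct],np.float32);print(ray(c,*e[0],.171),cv2.minEnclosingCircle(P))
    for q in [(.5265,-.0545,.171)]: print(proj(c,np.array(q)))
c=load("top")
print("lever",[ray(c,310+u/5-.4,145+v/5-.4,.142).round(4) for u,v in((222,483),(382,448),(395,507),(232,540))])
print("spoon",ray(c,310+470/5,145+95,0.01),"pepper",ray(c,413,174,.1))
```

```text
top [355 207  24  24 404] ((366.51513671875, 218.6695556640625), (23.40040397644043, 23.524776458740234), 142.36253356933594)
[ 0.52643286 -0.05219056  0.171     ] ((0.5263804793357849, -0.05185750126838684), 0.03339904174208641)
[367.34275289 218.63223745]
scene [262 198  30  16 329] ((276.99981689453125, 205.18116760253906), (15.134743690490723, 29.738126754760742), 87.4260482788086)
[ 0.528655   -0.06025052  0.171     ] ((0.5278077125549316, -0.06004743278026581), 0.038240812718868256)
[276.68247334 203.98805313]
lever [array([ 0.4637, -0.0187,  0.142 ]), array([ 0.4821, -0.1105,  0.142 ]), array([ 0.4485, -0.1169,  0.142 ]), array([ 0.4313, -0.0236,  0.142 ])]
spoon [ 0.46109533 -0.19214477  0.01      ] pepper [ 0.6605141  -0.20507246  0.1       ]
```

Emit:
play_rows([
  {"slide":[0,0,-0.1],"delta_rot":[0,0,-1],"fingers":-0.59},
  {"slide":[0,0,-0.1],"delta_rot":[0,0,-1],"fingers":-0.59},
  {"slide":[0,0,0],"delta_rot":[0,0,-1],"fingers":-0.59},
  {"slide":[0,0,0],"delta_rot":[0,0,-1],"fingers":-0.59},
  {"slide":[0,0,0],"delta_rot":[0,0,-1],"fingers":-0.59},
  {"slide":[0,0,0],"delta_rot":[0,0,-1],"fingers":-0.59},
  {"slide":[0,0,0],"delta_rot":[0,0,-1],"fingers":-0.59},
  {"slide":[0,0,0],"delta_rot":[0,0,-1],"fingers":-0.59},
])

```text
time_s: 1.1
tcp_pos: [0.2823, -0.6128, 0.256]
eef_rot: [179.9, 0.0, -118.4]
contact_force: [1.4, 0.1, 0.4]
gripper_width: 0.0189
gripper_force: 0.0
```

Emit:
play_rows([
  {"slide":[-0.31,0.026,0],"delta_rot":[0,0,0],"fingers":-0.59},
  {"slide":[-0.31,0.026,0],"delta_rot":[0,0,0],"fingers":-0.59},
  {"slide":[-0.31,0.026,0],"delta_rot":[0,0,0],"fingers":-0.59},
  {"slide":[-0.31,0.026,0],"delta_rot":[0,0,0],"fingers":-0.59},
  {"slide":[-0.31,0.026,0],"delta_rot":[0,0,0],"fingers":-0.59},
  {"slide":[-0.31,0.026,0],"delta_rot":[0,0,0],"fingers":-0.59},
  {"slide":[-0.31,0.026,0],"delta_rot":[0,0,0],"fingers":-0.59},
  {"slide":[-0.31,0.026,0],"delta_rot":[0,0,0],"fingers":-0.59},
])

```text
time_s: 2.1
tcp_pos: [0.4333, -0.2699, 0.2564]
eef_rot: [180.0, 0.0, -118.6]
contact_force: [0.4, -0.9, -0.1]
gripper_width: 0.0182
gripper_force: 0.0
```

Emit:
play_rows([
  {"slide":[-0.31,0.026,0],"delta_rot":[0,0,0],"fingers":-0.59},
  {"slide":[-0.31,0.026,0],"delta_rot":[0,0,0],"fingers":-0.59},
  {"slide":[-0.31,0.026,0],"delta_rot":[0,0,0],"fingers":-0.59},
  {"slide":[-0.31,0.026,0],"delta_rot":[0,0,0],"fingers":-0.59},
  {"slide":[-0.31,0.026,0],"delta_rot":[0,0,0],"fingers":-0.59},
  {"slide":[0,0,0],"delta_rot":[0,0,0],"fingers":-0.59},
  {"slide":[0,0,0],"delta_rot":[0,0,0],"fingers":-0.59},
])

```text
time_s: 2.98
tcp_pos: [0.5269, -0.0579, 0.2562]
eef_rot: [180.0, -0.0, -118.6]
contact_force: [-0.2, -0.3, -0.4]
gripper_width: 0.0177
gripper_force: 0.0
```

Emit:
play_rows([
  {"slide":[-0.028,0.018,0.16],"delta_rot":[0,0,0],"fingers":-0.59},
  {"slide":[0,0,0.16],"delta_rot":[0,0,0],"fingers":-0.59},
  {"slide":[0,0,0.16],"delta_rot":[0,0,0],"fingers":-0.59},
  {"slide":[0,0,0.03],"delta_rot":[0,0,0],"fingers":-0.59},
  {"slide":[0,0,0.02],"delta_rot":[0,0,0],"fingers":-0.59},
  {"slide":[0,0,0.01],"delta_rot":[0,0,0],"fingers":-0.59},
  {"slide":[0,0,0],"delta_rot":[0,0,0],"fingers":-0.59},
])

```text
time_s: 3.85
tcp_pos: [0.5272, -0.053, 0.1762]
eef_rot: [-180.0, 0.0, -118.6]
contact_force: [0.1, -0.6, 0.2]
gripper_width: 0.0181
gripper_force: 0.0
```

Run:
```python
from plant import r
import cv2
c=r.capture("scene")["image"]
cv2.imwrite("pics/c.png",cv2.resize(c[130:230,220:380],None,fx=5,fy=5,interpolation=cv2.INTER_CUBIC))
```

```text
(no output)
```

View pics/c.png

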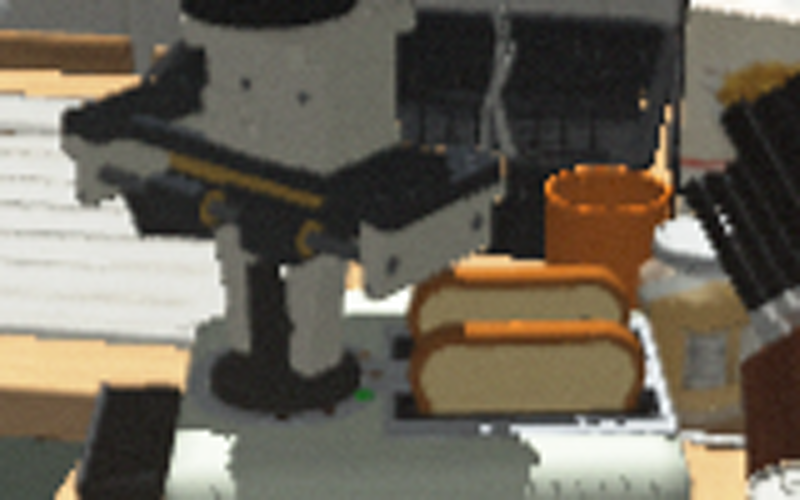

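The fingers sit inside the disc's rim, and the gripper body clears the bread. Now pressing.

Emit:
play_rows([
  {"slide":[0,0,0.02],"delta_rot":[0,0,0],"fingers":-0.59},
  {"slide":[0,0,0.015],"delta_rot":[0,0,0],"fingers":-0.59},
  {"slide":[0,0,0.01],"delta_rot":[0,0,0],"fingers":-0.59},
  {"slide":[0,0,0],"delta_rot":[0,0,0],"fingers":-0.59},
])

```text
time_s: 4.4
tcp_pos: [0.527, -0.0529, 0.1692]
eef_rot: [-180.0, 0.0, -118.6]
contact_force: [-2.2, 1.3, 5.8]
gripper_width: 0.0181
gripper_force: 2.8
```

Emit:
play_rows([
  {"slide":[0,0,0.003],"delta_rot":[0,0,0.5],"fingers":-0.59},
  {"slide":[0,0,0],"delta_rot":[0,0,0.9],"fingers":-0.59},
  {"slide":[0,0,0],"delta_rot":[0,0,0.9],"fingers":-0.59},
  {"slide":[0,0,0],"delta_rot":[0,0,0.9],"fingers":-0.59},
  {"slide":[0,0,0],"delta_rot":[0,0,0.9],"fingers":-0.59},
  {"slide":[0,0,0],"delta_rot":[0,0,0.9],"fingers":-0.59},
  {"slide":[0,0,0],"delta_rot":[0,0,0.9],"fingers":-0.59},
  {"slide":[0,0,0],"delta_rot":[0,0,0.9],"fingers":-0.59},
])

```text
time_s: 5.4
tcp_pos: [0.5274, -0.053, 0.1691]
eef_rot: [-180.0, 0.1, -149.9]
contact_force: [-0.6, 0.1, 5.4]
gripper_width: 0.0179
gripper_force: 3.0
```

Run:
```python
from plant import r
import cv2
s=r.get_state();print(s["tcp_pos"],s["eef_rot"],s["contact_force"],s["moment"],s["joints"])
c=r.capture("scene")["image"]
cv2.imwrite("pics/d.png",cv2.resize(c[180:225,230:310],None,fx=7,fy=7,interpolation=cv2.INTER_CUBIC))
```

```text
[ 0.52738932 -0.05304081  0.16914515] [-1.79951175e+02  5.45550829e-02 -1.49868167e+02] [-0.6044268   0.05845629  5.38990399] [0.20104323 0.25413661 0.11060949] [ 1.54965557e+01  9.56357458e+00 -2.23336743e+01  3.94355052e-02
 -5.80376358e+01 -7.53856023e+01]
```

View pics/d.png

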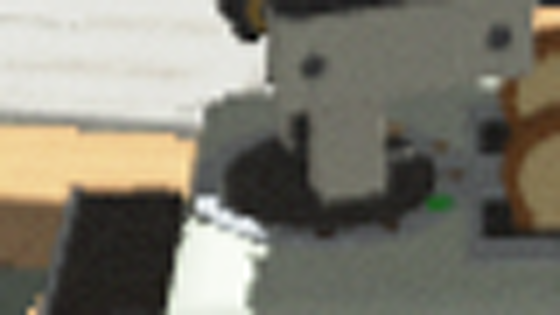

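The pointer end shows at about (402,152), so the disc is following. I'll carry on for the remaining 59°.

Emit:
play_rows([
  {"slide":[0,0,0],"delta_rot":[0,0,0.9],"fingers":-0.59},
  {"slide":[0,0,0],"delta_rot":[0,0,0.9],"fingers":-0.59},
  {"slide":[0,0,0],"delta_rot":[0,0,0.9],"fingers":-0.59},
  {"slide":[0,0,0],"delta_rot":[0,0,0.9],"fingers":-0.59},
  {"slide":[0,0,0],"delta_rot":[0,0,0.9],"fingers":-0.59},
  {"slide":[0,0,0],"delta_rot":[0,0,0.9],"fingers":-0.59},
  {"slide":[0,0,0],"delta_rot":[0,0,0.9],"fingers":-0.59},
  {"slide":[0,0,0],"delta_rot":[0,0,0.9],"fingers":-0.59},
])

```text
time_s: 6.45
tcp_pos: [0.5278, -0.0533, 0.1693]
eef_rot: [-180.0, 0.1, 177.1]
contact_force: [-0.1, -2.0, 5.7]
gripper_width: 0.018
gripper_force: 2.9
```

Emit:
play_rows([
  {"slide":[0,0,0],"delta_rot":[0,0,0.9],"fingers":-0.59},
  {"slide":[0,0,0],"delta_rot":[0,0,0.9],"fingers":-0.59},
  {"slide":[0,0,0],"delta_rot":[0,0,0.9],"fingers":-0.59},
  {"slide":[0,0,0],"delta_rot":[0,0,0.9],"fingers":-0.59},
  {"slide":[0,0,0],"delta_rot":[0,0,0.9],"fingers":-0.59},
  {"slide":[0,0,0],"delta_rot":[0,0,0.9],"fingers":-0.59},
  {"slide":[0,0,0],"delta_rot":[0,0,0.3],"fingers":-0.59},
  {"slide":[0,0,0],"delta_rot":[0,0,0],"fingers":-0.59},
])

```text
time_s: 7.45
tcp_pos: [0.5279, -0.0537, 0.1694]
eef_rot: [-180.0, 0.1, 151.1]
contact_force: [0.5, -2.5, 6.6]
gripper_width: 0.0182
gripper_force: 2.9
```

Emit:
play_rows([
  {"slide":[0,0,-0.05],"delta_rot":[0,0,0],"fingers":-0.59},
  {"slide":[0,0,-0.15],"delta_rot":[0,0,0],"fingers":-0.59},
  {"slide":[0,0,-0.2],"delta_rot":[0,0,0],"fingers":-0.8},
  {"slide":[0,0,-0.2],"delta_rot":[0,0,0],"fingers":-1},
  {"slide":[0,0,0],"delta_rot":[0,0,0],"fingers":-1},
  {"slide":[0,0,0],"delta_rot":[0,0,0],"fingers":-1},
])

```text
time_s: 8.2
tcp_pos: [0.5263, -0.0528, 0.2578]
eef_rot: [-180.0, -0.1, 151.1]
contact_force: [0.3, 0.6, -0.3]
gripper_width: 0.0005
gripper_force: 0.0
```

Run:
```python
from plant import r
import cv2
c=r.capture("scene")["image"]
cv2.imwrite("pics/e.png",cv2.resize(c[180:225,230:310],None,fx=7,fy=7,interpolation=cv2.INTER_CUBIC))
```

```text
(no output)
```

View pics/e.png

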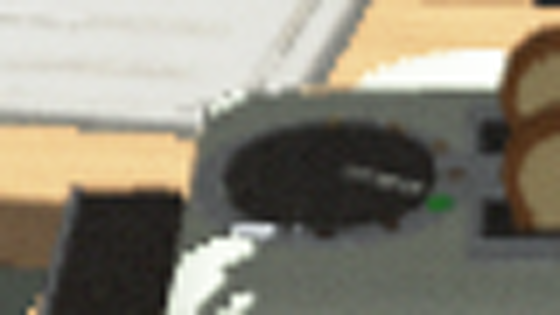

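The pointer now runs from about (345,170) to (420,188), near the green dot at (440,203). I'll check the click numerically.

Run:
```python
from h import *
s=load("scene")
for o in([.5265,-.053],[.528,-.058]):
  for k in range(2,7):
    a=np.radians(102-30*k)
    f=lambda r,z:((proj(s,np.array([o[0]+r*np.cos(a),o[1]+r*np.sin(a),z]))-[230,180]+.5)*7).round()
    print(k,f(.005,.171),f(.032,.171),f(.041,.1675))
```

```text
2 [345. 166.] [417. 146.] [441. 149.]
3 [347. 169.] [430. 167.] [458. 176.]
4 [345. 172.] [416. 190.] [441. 205.]
5 [339. 175.] [379. 207.] [393. 228.]
6 [331. 176.] [328. 215.] [328. 238.]
2 [346. 173.] [418. 153.] [442. 156.]
3 [348. 176.] [431. 174.] [459. 183.]
4 [345. 180.] [418. 197.] [442. 213.]
5 [340. 182.] [380. 215.] [395. 236.]
6 [332. 184.] [329. 222.] [328. 246.]
```

The pointer matches click 4, the green dot, exactly. Next I'll align the wrist with the toaster, move out over the lever, and tilt 15° so the gripper body clears the toaster top.

Emit:
play_rows([
  {"slide":[0,0,0],"delta_rot":[0,0,-1],"fingers":-1},
  {"slide":[0,0,0],"delta_rot":[0,0,-1],"fingers":-1},
  {"slide":[0,0,0],"delta_rot":[0,0,-1],"fingers":-1},
  {"slide":[0,0,0],"delta_rot":[0,0,-1],"fingers":-1},
  {"slide":[0,0,0],"delta_rot":[0,0,-1],"fingers":-1},
  {"slide":[0,0,0],"delta_rot":[0,0,-1],"fingers":-1},
  {"slide":[0,0,0],"delta_rot":[0,0,-1],"fingers":-1},
  {"slide":[0,0,0],"delta_rot":[0,0,-1],"fingers":-1},
])

```text
time_s: 9.25
tcp_pos: [0.5263, -0.053, 0.2572]
eef_rot: [180.0, -0.1, -172.1]
contact_force: [-0.0, 0.3, -0.2]
gripper_width: 0.0006
gripper_force: 0.0
```

Emit:
play_rows([
  {"slide":[0.12,0,0],"delta_rot":[0,0,-0.94],"fingers":-1},
  {"slide":[0.12,0,0],"delta_rot":[0,0,0],"fingers":-1},
  {"slide":[0.24,0,0],"delta_rot":[0,0,0],"fingers":-1},
  {"slide":[0,0,0],"delta_rot":[0,-0.82,0],"fingers":-1},
  {"slide":[0,0,0],"delta_rot":[0,-0.82,0],"fingers":-1},
  {"slide":[0,0,0],"delta_rot":[0,-0.82,0],"fingers":-1},
  {"slide":[0,0,0],"delta_rot":[0,-0.82,0],"fingers":-1},
  {"slide":[0,0,0],"delta_rot":[0,0,0],"fingers":-1},
])

```text
time_s: 10.25
tcp_pos: [0.4546, -0.0672, 0.2581]
eef_rot: [180.0, 15.0, -168.0]
contact_force: [0.1, -0.2, 0.5]
gripper_width: 0.0003
gripper_force: 0.0
```

Emit:
play_rows([
  {"slide":[0.043,0,0.161],"delta_rot":[0,0,0],"fingers":-1},
  {"slide":[0.043,0,0.161],"delta_rot":[0,0,0],"fingers":-1},
  {"slide":[0.043,0,0.161],"delta_rot":[0,0,0],"fingers":-1},
  {"slide":[0.043,0,0.161],"delta_rot":[0,0,0],"fingers":-1},
  {"slide":[0.013,0,0.048],"delta_rot":[0,0,0],"fingers":-1},
  {"slide":[0.013,0,0.048],"delta_rot":[0,0,0],"fingers":-1},
  {"slide":[0,0,0],"delta_rot":[0,0,0],"fingers":-1},
])

```text
time_s: 11.12
tcp_pos: [0.4567, -0.0667, 0.1437]
eef_rot: [-180.0, 15.0, -167.9]
contact_force: [-0.5, 0.4, 1.5]
gripper_width: 0.0005
gripper_force: 0.5
```

Emit:
play_rows([
  {"slide":[0.013,0,0.048],"delta_rot":[0,0,0],"fingers":-1},
  {"slide":[0.013,0,0.048],"delta_rot":[0,0,0],"fingers":-1},
  {"slide":[0.013,0,0.048],"delta_rot":[0,0,0],"fingers":-1},
  {"slide":[0.013,0,0.048],"delta_rot":[0,0,0],"fingers":-1},
  {"slide":[0,0,0],"delta_rot":[0,0,0],"fingers":-1},
])

```text
time_s: 11.75
tcp_pos: [0.4555, -0.0669, 0.1127]
eef_rot: [180.0, 14.9, -167.9]
contact_force: [0.1, 0.4, -0.1]
gripper_width: 0.0003
gripper_force: 0.0
```

Emit:
play_rows([
  {"slide":[0.006,0,0.024],"delta_rot":[0,0,0],"fingers":-1},
  {"slide":[0.004,0,0.015],"delta_rot":[0,0,0],"fingers":-1},
  {"slide":[0.002,0,0.01],"delta_rot":[0,0,0],"fingers":-1},
  {"slide":[0,0,0],"delta_rot":[0,0,0],"fingers":-1},
])

```text
time_s: 12.25
tcp_pos: [0.4562, -0.0668, 0.1061]
eef_rot: [-180.0, 15.0, -167.9]
contact_force: [-3.6, 0.2, 7.3]
gripper_width: 0.0006
gripper_force: 3.3
```

Emit:
play_rows([
  {"slide":[0.002,0,0.01],"delta_rot":[0,0,0],"fingers":-1},
  {"slide":[0.002,0,0.007],"delta_rot":[0,0,0],"fingers":-1},
  {"slide":[0,0,0],"delta_rot":[0,0,0],"fingers":-1},
])

```text
time_s: 12.62
tcp_pos: [0.4565, -0.0669, 0.1052]
eef_rot: [-180.0, 15.1, -167.9]
contact_force: [-18.2, 3.3, 33.4]
gripper_width: 0.0004
gripper_force: 16.5
```

It's on the hard stop, well past 9 N. Now lifting clear and checking.

Emit:
play_rows([
  {"slide":[-0.01,0,-0.04],"delta_rot":[0,0,0],"fingers":-1},
  {"slide":[-0.043,0,-0.161],"delta_rot":[0,0,0],"fingers":-1},
  {"slide":[-0.08,0,-0.3],"delta_rot":[0,0,0],"fingers":-1},
  {"slide":[-0.08,0,-0.3],"delta_rot":[0,0,0],"fingers":-1},
  {"slide":[0,-0.3,-0.1],"delta_rot":[0,0,0],"fingers":-1},
  {"slide":[0,-0.3,0],"delta_rot":[0,0,0],"fingers":-1},
  {"slide":[0,-0.3,0],"delta_rot":[0,0,0],"fingers":-1},
  {"slide":[0,0,0],"delta_rot":[0,0,0],"fingers":-1},
])

```text
time_s: 13.62
tcp_pos: [0.4809, -0.2022, 0.2415]
eef_rot: [180.0, 15.0, -168.2]
contact_force: [-0.2, -0.2, -0.3]
gripper_width: 0.0005
gripper_force: 0.0
```

Run:
```python
from plant import r
import cv2,numpy as np
s=r.get_state();print(s["tcp_pos"],s["contact_force"])
c=r.capture("scene")["image"];t=r.capture("top")["image"]
a=cv2.resize(c[180:290,220:370],None,fx=5,fy=5,interpolation=cv2.INTER_CUBIC)
b=cv2.resize(t[145:260,310:430],None,fx=4,fy=4,interpolation=cv2.INTER_CUBIC)
cv2.imwrite("pics/f.png",a);cv2.imwrite("pics/g.png",b)
```

```text
[ 0.48090301 -0.20216644  0.24149857] [-0.20331857 -0.23845977 -0.33707227]
```

View pics/f.png

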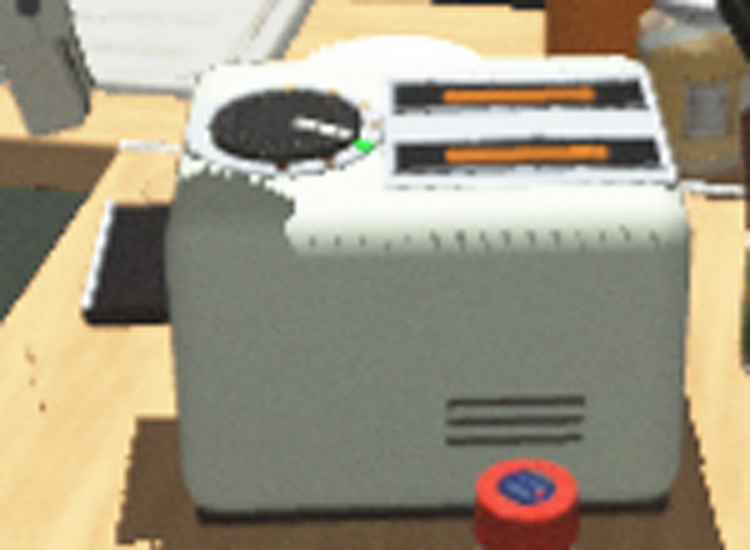

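View pics/g.png

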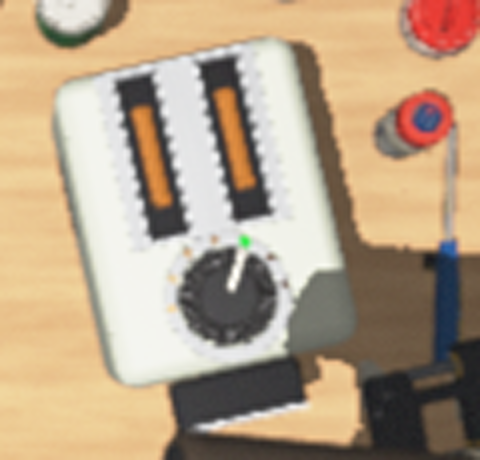

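The bread is lowered and the lever is down, at about (135,260) in the scene crop. The pointer is on the green dot, at (245,242) in the top crop. The toaster hasn't moved, and the arm is clear and still.

```bash
python3 -c "
from plant import r
print(r.close_job())"
```

```text
the job is handed in; nothing more can be done
None
```

The job is handed in: the disc clicked in at the green dot, then the lever was latched down, with the toaster unmoved and the arm clear of everything; no verdict was returned.

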